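# Click the red filter round to the lamp's arrow

## Task

On the small lamp box, flick the grey pegs on the edge of its black filter wheel with a fingertip, click by click and either way round, until the red filter has come to the white arrow and rests there in its click stop; do not run it past the arrow. Nothing is to be picked up: leave the jar, the carton and the spool where they stand, and take the hand away at the end.

Things in the scene. Friction and masses are not known exactly. Their poses are not given: they have to be found in the camera images.
- lamp: fixed low lamp box carrying the filter wheel. Origin on the table under the wheel's axis; +x runs to the white arrow, z up. Turned up to 30 degrees, its open -x side roughly to the robot: there the table under the pegs is free (a round foot of 40 mm radius stands under the wheel). White box: x 82 to 192, y -75 to 75, z to 62 mm; cheeks 8 mm thick at y -78 and 78, x 4 to 90, z to 62 mm
- wheel (a joint): turn of the wheel in rad, anticlockwise from above positive; 0 (or 6.283, a full turn) with the red filter at the arrow. No end stops; eight click stops a turn, every 0.785 rad; let go anywhere it is drawn to the nearest and stays, it does not coast. Starts in a click stop from 1.57 to 4.71. Between clicks a peg resists a push with 2 to 3 N
- wheel_axis (a point): centre of the wheel, z 50 mm. Flat black disc, 48 mm radius, 10 mm thick (z 45 to 55 mm; steel hub to 60), eight grey round pegs 8 mm thick standing radially out of its rim to 62 mm from the axis at z 50 mm, every 45 degrees, half-way between filters, free gaps of about 35 mm. In a click stop the middle of a gap faces straight away from the arrow
- red_filter (a point): centre of the red filter's face, a 20 mm disc on the wheel's top (z 56 mm), 32 mm from the axis, at the joint's angle from the lamp's +x axis. The other seven filters are clear, white, grey, two blues and two greens
- arrow_tip (a point): point of the white arrow, on a black plate on top of the lamp box, 93 mm from the wheel's axis along the lamp's +x axis, z 63 mm
- jar: loose round jar, 52 mm across, 75 mm high, a bystander; origin at the centre of its underside
- carton: loose small cardboard carton with a dark lid, 71 x 71 x 65 mm, a bystander; origin at the centre of its underside
- spool: loose yellow spool standing on end, 52 mm across, 27 mm high, a bystander; origin at the centre of its underside

How it is judged:
By the outcome, as a careful person would: the job done as asked, in the order asked, and still so for the second after the job is handed in, with the robot touching nothing.
It also fails if it takes over 58 s, if anything falls off the work surface, if the arm or the gripper's body presses on something with over 40 N, if the wrist force passes 120 N, or if a joint passes its speed limit or range.

## Robot

A 7-joint arm with a two-finger parallel gripper is mounted at the origin on the work surface. World frame = base frame: x ahead of the robot, y to its left, z up, the work surface at z = 0. Lengths are in m, angles in degrees, forces in N, time in s.
With the tool pointing down it reaches from about 0.425 to 0.825 m from the base axis. Payload 3.6 kg.
Tool frame: the origin (TCP) lies at the very end of the fingers, on their centre line; the grasp point (between the pads) lies 19 mm behind it; z points along the fingers, y is the direction in which the jaws open and shut (so a half turn about z gives the same grasp; the last joint's range is limited). The gripper opens to 93 mm and grips with 3 to 60 N. Pads are 15 mm wide; open, the fingers measure 128 mm over their backs; the gripper's body (75 mm by 188 mm) begins 65 mm behind the grasp point.
Start: joints at [66.664, 35.231, -0.722, 81.555, 0.464, 63.22, -2.315], TCP at [0.242, -0.603, 0.219] pointing down, gripper open.
Joint ranges: [-178.69, 178.69], [-17.37, 117.87], [-77.05, 75.6], [15.02, 138.74], [-78.02, 258.01], [0.78, 113.62], [-162.83, 162.83]. Speed limits (degrees/s): [159.86, 159.86, 180, 180, 180, 180, 180].

## Interface

Orientations are given as a 3x3 rotation matrix whose columns are the frame's x, y, z axes.
In Python, from plant import * gives the robot as it stands. The module is installed in compiled form; this text tells all that it offers. Calls block until the motion is done:
- movep(position, orientation): joint-space move of the TCP to a pose.
- move_l(position, rotation=None, speed=0.15): straight line of the TCP; rotation=None keeps the orientation; speed is the mean speed in m/s.
- move_joints(angles): joint-space move.
- gripper_open() and close(): open the fingers fully, or close them until they stop; the grip force is fixed at half the most.
- sleep(seconds).
- inverse_kinematics(position, orientation): joint angles nearest the present ones, or None.
- get_obs(): the state.
- capture(name): name is "scene" or "top" or "wrist"; returns a dict with "frame" (384x512x3 uint8, red, green, blue), "intrinsics" (3x3 intrinsics, pixels), "xyz" and "orientation" of the camera in the world. Camera axes: x right, y up, looking along -z (the intrinsics and any distortion apply to the point x, -y, -z); pixel columns grow to the right and rows downward; lengths in m; the calibration is good to about 2 mm. A picture is of the moment at which its call begins. There is no depth.
A pose or a line that the arm cannot do raises IKError and nothing moves.
- job_done(): hands the job in, once; it reports no verdict.
The state is a dict: "time_s": time; "joints": joint angles; "joint_velocities": joint speeds; "joint_efforts": joint torques, N m; "tcp_pos": TCP position; "tool_rot": TCP orientation; "ft_force": force on the tool from outside, world axes, zero at the start; "torque": the same for the moment, N m; "finger_gap": finger opening in m.
Only numpy, scipy, OpenCV 4.12 (cv2) and the standard library are available. Lean on these libraries where they do the work, as an engineer would, in place of code of your own. Each camera call takes 0.05 s, during which the arm holds its last target.

## Working session

There is one attempt and no reset: what is moved stays moved. The work goes in short steps, each a Python script; the robot and the scene stay as the last script left them, time stands still between calls to the robot, and variables do not carry over. Pictures are saved under pics/ and viewed, and the job is handed in when it is done.

```bash
mkdir -p pics
python3 - <<'E'
from plant import *
import cv2
for n in ["scene","top","wrist"]:
    c=capture(n); cv2.imwrite(f"pics/a_{n}.png",c["frame"][:,:,::-1]); print(n,c["intrinsics"].tolist() if hasattr(c["intrinsics"],'tolist') else c["intrinsics"],c["xyz"],c["orientation"],[k for k in c])
o=get_obs();print(o["time_s"],o["tcp_pos"],o["tool_rot"],o["finger_gap"],o["ft_force"])
E
```

```text
scene [[394.67340722678773, 0.0, 249.96882892255053], [0.0, 394.67340722678773, 198.7223467126583], [0.0, 0.0, 1.0]] [1.17023672 0.04928794 0.53249511] [[-0.09850851 -0.63816176  0.76357425]
 [ 0.99496089 -0.07756309  0.06353582]
 [ 0.01867904  0.76598533  0.64258662]] ['frame', 'intrinsics', 'xyz', 'orientation']
top [[479.2287705791916, 0.0, 257.98936465649535], [0.0, 479.2287705791916, 194.29213978955127], [0.0, 0.0, 1.0]] [0.44528123 0.00397875 0.98151984] [[-0.0262643   0.98375414 -0.17758934]
 [-0.9996106  -0.02752029 -0.00461247]
 [-0.00942484  0.17739904  0.98409387]] ['frame', 'intrinsics', 'xyz', 'orientation']
wrist [[325.7522170755473, 0.0, 255.44651926073567], [0.0, 325.7522170755473, 191.37289365852362], [0.0, 0.0, 1.0]] [ 0.32081084 -0.57206063  0.38386685] [[ 0.37117125  0.88484598  0.28156614]
 [-0.92856052  0.3545744   0.10978321]
 [-0.00269491 -0.30219957  0.95324087]] ['frame', 'intrinsics', 'xyz', 'orientation']
0.15 [ 0.24137196 -0.6028767   0.21777023] [[ 9.28321960e-01  3.71776494e-01 -7.59460255e-04]
 [ 3.71777267e-01 -9.28320235e-01  1.79006933e-03]
 [-3.95166225e-05 -1.94411073e-03 -9.99998109e-01]] 0.09274462921904762 [ 0.65457654 -0.00192068 -0.6149557 ]
```

View pics/a_top.png

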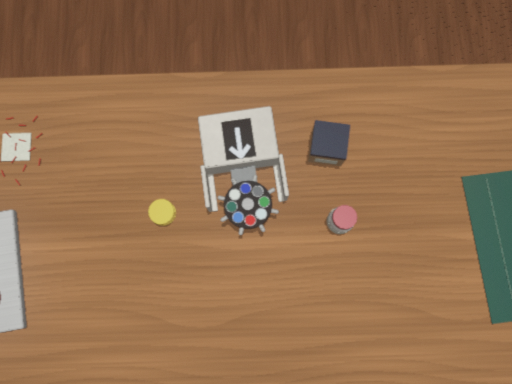

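View pics/a_scene.png

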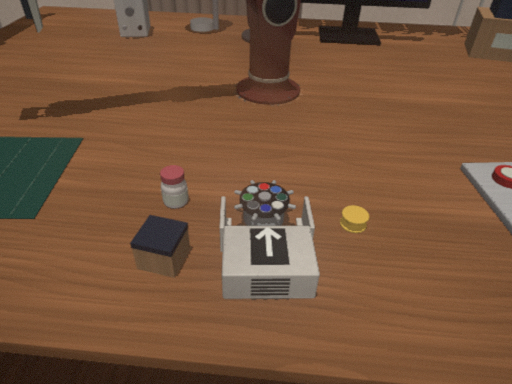

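Run:
```python
import cv2
a=cv2.imread("pics/a_top.png")[100:250,190:300]
cv2.imwrite("pics/a_topz.png",cv2.resize(a,None,fx=4,fy=4,interpolation=cv2.INTER_CUBIC))
```

```text
(no output)
```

View pics/a_topz.png

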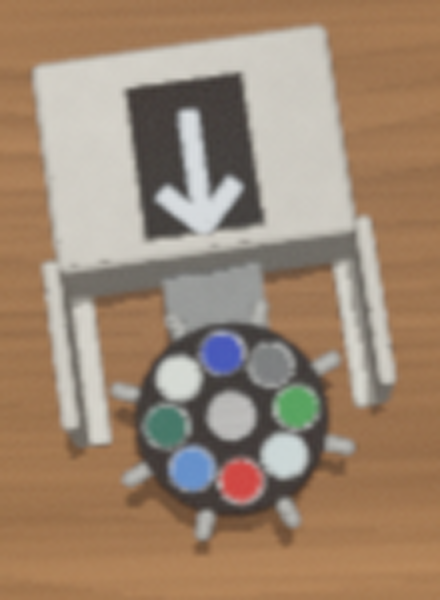

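```bash
cat > h.py <<'E'
import numpy as np, cv2
def ray(c,u,v,z):
    K=c["intrinsics"];R=np.array(c["orientation"]);p=np.array(c["xyz"])
    d=R@np.array([(u-K[0][2])/K[0][0],-(v-K[1][2])/K[1][1],-1.])
    return p+d*(z-p[2])/d[2]
def proj(c,X):
    K=c["intrinsics"];R=np.array(c["orientation"]);q=R.T@(np.array(X)-np.array(c["xyz"]))
    return K[0][0]*q[0]/-q[2]+K[0][2], K[1][1]*-q[1]/-q[2]+K[1][2]
E
python3 - <<'E'
from plant import *
from h import *
c=capture("top")
f=lambda x,y:(190+(x+.5)/4-.5,100+(y+.5)/4-.5)
P={}
for n,x,y,z in [("hub",231,416,.06),("arrow",203,232,.063),("red",240,481,.056),("blue_op",222,353,.056),("pegL",203,535,.05),("pegR",291,523,.05),("boxNL",65,270,.062),("boxNR",355,232,.062),("boxFL",35,68,.062),("boxFR",323,28,.062),("cheekL tip",98,443,.062),("cheekR tip",385,385,.062)]:
    P[n]=ray(c,*f(x,y),z);print(n,P[n].round(4))
print(np.degrees(np.arctan2(*(P["arrow"]-P["hub"])[1::-1])),np.linalg.norm((P["arrow"]-P["hub"])[:2]))
s=capture("scene")
print(proj(s,P["hub"]),proj(s,P["arrow"]))
a=s["frame"][165:300,205:325,::-1]
cv2.imwrite("pics/a_scz.png",cv2.resize(a,None,fx=4,fy=4,interpolation=cv2.INTER_CUBIC))
print(ray(c,335,220,.0),ray(c,344,217,.075),ray(c,330,140,.065),ray(c,162,212,.027))
E
```

```text
hub [0.5937 0.0294 0.06  ]
arrow [0.6856 0.0411 0.063 ]
red [0.5622 0.0259 0.056 ]
blue_op [0.6258 0.0333 0.056 ]
pegL [0.537  0.0447 0.05  ]
pegR [0.5417 0.0017 0.05  ]
boxNL [0.6685 0.1096 0.062 ]
boxNR [ 0.6837 -0.0339  0.062 ]
boxFL [0.7732 0.124  0.062 ]
boxFR [ 0.79   -0.0214  0.062 ]
cheekL tip [0.5819 0.0942 0.062 ]
cheekR tip [ 0.6066 -0.0459  0.062 ]
7.2488423591511655 0.09263843743429122
(np.float64(264.9211869007993), np.float64(194.72729834320722)) (np.float64(268.08730236325397), np.float64(227.9070635790638))
[ 0.56422849 -0.14845403  0.        ] [ 0.56040818 -0.154213    0.075     ] [ 0.71593583 -0.13720033  0.065     ] [0.5867075  0.20270107 0.027     ]
```

View pics/a_scz.png

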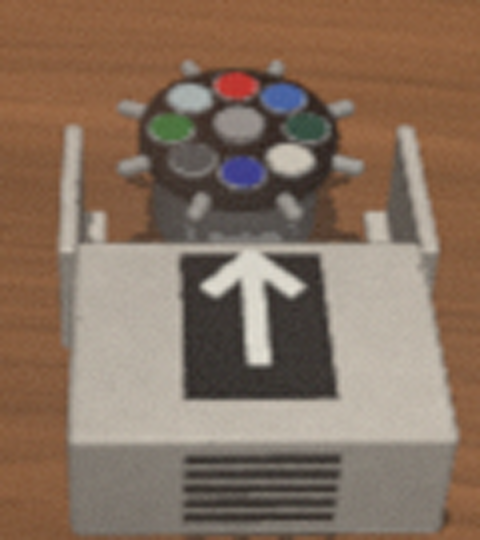

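```bash
cat >> h.py <<'E'
AX=np.array([0.5937,0.0294]); YAW=6.7
SG=1
def pose(a,r,z):
    t=np.radians(a+YAW); d=np.array([np.cos(t),np.sin(t)])
    y=np.array([*(SG*d),0]); zz=np.array([0,0,-1.]); x=np.cross(y,zz)
    return np.array([*(AX+r*d),z]), np.column_stack([x,y,zz])
E
python3 - <<'E'
from plant import *
import h
for h.SG in (1,-1):
    for a in (180,165,150,135,120,200,220):
        q=inverse_kinematics(*h.pose(a,0.0705,.036)); print(h.SG,a,None if q is None else np.round(q,0) if 0 else [round(float(v)) for v in q])
E
```

```text
1 180 [-19, 41, 22, 113, -28, 31, -150]
1 165 [-24, 42, 26, 113, -33, 33, -163]
1 150 [29, 58, -66, 110, 64, 60, 89]
1 135 [27, 58, -66, 108, 63, 60, 74]
1 120 [25, 59, -66, 106, 63, 62, 59]
1 200 [-13, 41, 17, 112, -22, 31, -134]
1 220 [-8, 41, 13, 109, -17, 31, -117]
-1 180 [7, 40, -18, 112, 22, 31, -20]
-1 165 [2, 40, -14, 112, 18, 30, -32]
-1 150 [-1, 40, -11, 111, 14, 30, -45]
-1 135 [-5, 40, -8, 109, 10, 31, -58]
-1 120 [-8, 41, -5, 107, 6, 32, -70]
-1 200 [13, 41, -23, 111, 28, 33, -2]
-1 220 [18, 43, -29, 109, 33, 37, 15]
```

```bash
sed -i 's/^SG=1/SG=-1/' h.py
python3 - <<'E'
from plant import *
from h import *
close()
movep(*pose(180,0.10,0.12))
o=get_obs();print(o["time_s"],o["tcp_pos"],o["finger_gap"],o["ft_force"])
for n in ["scene","wrist","top"]:
    c=capture(n); f=c["frame"][:,:,::-1]
    cv2.imwrite(f"pics/b_{n}.png",f)
    print(n,proj(c,o["tcp_pos"]))
    if n=="scene": cv2.imwrite("pics/b_sz.png",cv2.resize(f[100:250,200:330],None,fx=4,fy=4))
E
```

```text
4.1083 [0.49477787 0.01642039 0.12002068] 0.0004986356200957289 [-0.88536254 -0.22298848  0.2630407 ]
scene (np.float64(263.1423323616085), np.float64(139.41210002910927))
wrist (np.float64(254.686624879278), np.float64(245.0039689516443))
top (np.float64(254.84690411338786), np.float64(252.7404265700858))
```

View pics/b_wrist.png

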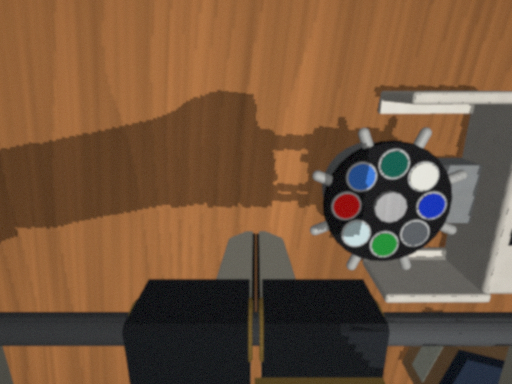

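View pics/b_sz.png

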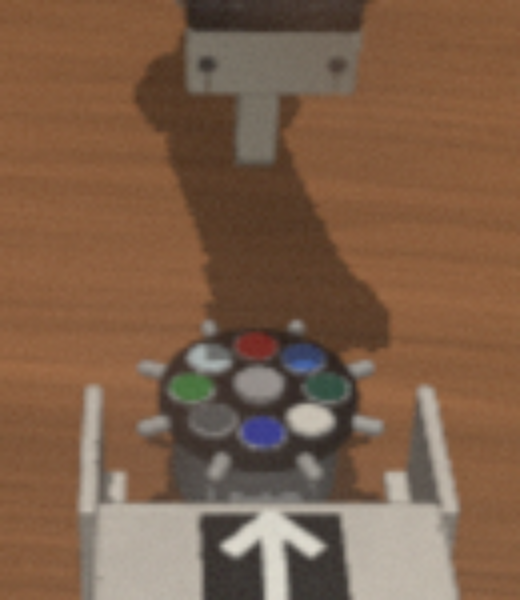

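View pics/b_top.png

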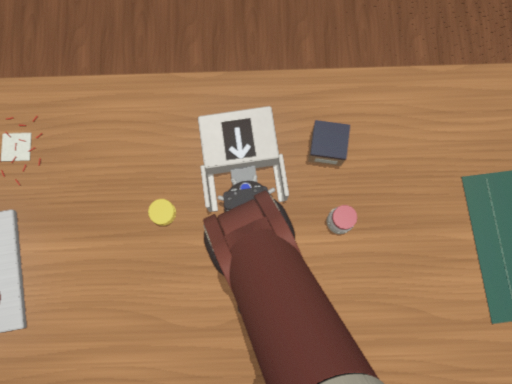

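```bash
cat >> h.py <<'E'
R0=0.0705; Z0=0.030
def look(capture,name,u0=270,v0=60):
    c=capture("wrist"); f=c["frame"][:,:,::-1]; cv2.imwrite(f"pics/{name}.png",f); return c
E
python3 - <<'E'
from plant import *
from h import *
c=capture("wrist");print(ray(c,391,206,.06), ray(c,347,206,.056))
move_l(pose(180,0.10,Z0)[0],speed=0.12)
o=get_obs();print(o["time_s"],o["ft_force"])
move_l(pose(180,R0,Z0)[0],speed=0.06)
o=get_obs();print(o["time_s"],o["tcp_pos"],o["ft_force"])
look(capture,"c0")
E
```

```text
[0.59454223 0.02966189 0.06      ] [0.5635775 0.0246217 0.056    ]
5.2083 [-0.73305321 -0.42946327 -0.72402347]
5.85 [0.52338365 0.02113979 0.02990828] [-0.33437447 -0.75740051 -0.2033684 ]
```

View pics/c0.png

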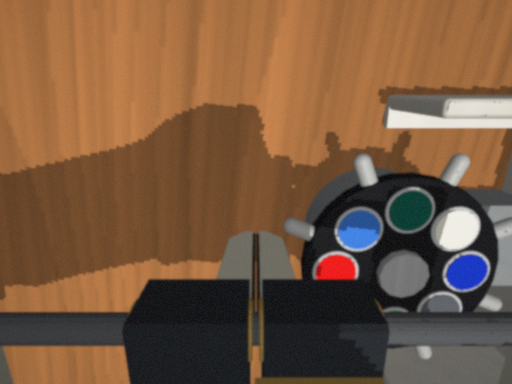

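Run:
```python
from plant import *
from h import *
for a in (173,166,159,152,147,143,140):
    move_l(*pose(a,R0,Z0),speed=0.04)
    o=get_obs();print(a,o["time_s"],(o["tcp_pos"]-pose(a,R0,Z0)[0]).round(4),o["ft_force"].round(2))
look(capture,"c1")
```

```text
173 6.2667 [-0.0003  0.      0.    ] [ 0.17 -0.24  0.16]
166 6.6333 [-0.0003 -0.0009 -0.0001] [-0.59 -0.87  0.31]
159 7.0 [-0.0003 -0.001  -0.0001] [-0.31 -2.42  0.35]
152 7.3667 [0.0001 0.0003 0.    ] [-0.36 -0.97 -0.14]
147 7.6667 [0.0002 0.0005 0.0001] [-0.04  0.22 -0.14]
143 7.9417 [0.     0.0001 0.    ] [-0.64 -0.32  0.15]
140 8.1917 [-0.0001 -0.0001 -0.    ] [ 0.72  0.54 -0.19]
```

View pics/c1.png

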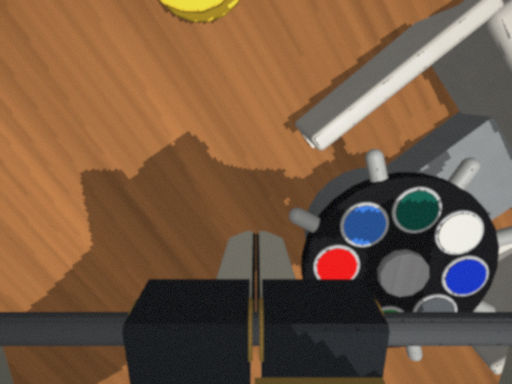

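```bash
cat >> h.py <<'E'
def stroke(p,name):
    p.move_l(*pose(140,0.09,Z0),speed=0.06)
    for a in (160,180): p.move_l(*pose(a,0.09,Z0),speed=0.07)
    p.move_l(*pose(180,R0,Z0),speed=0.05)
    o=p.get_obs();print(o["time_s"],o["ft_force"].round(2))
    look(p.capture,name+"a")
    for a in (173,166,159,152,146,140):
        p.move_l(*pose(a,R0,Z0),speed=0.04)
        o=p.get_obs();print(a,o["time_s"],o["ft_force"].round(2))
    look(p.capture,name+"b")
E
python3 - <<'E'
import plant
from h import *
stroke(plant,"d2")
a=np.hstack([cv2.imread("pics/d2%s.png"%k) for k in "ab"]); cv2.imwrite("pics/d2.png",cv2.resize(a,(800,300)))
E
```

```text
10.4583 [ 0.17 -0.98  0.39]
173 10.875 [-0.06  0.74 -0.84]
166 11.2417 [-0.25 -1.75  0.29]
159 11.6083 [ 0.34 -2.28  0.58]
152 11.975 [-0.74 -1.25 -0.18]
146 12.3083 [0.54 0.73 0.54]
140 12.6417 [ 0.47 -0.55 -0.71]
```

View pics/d2.png

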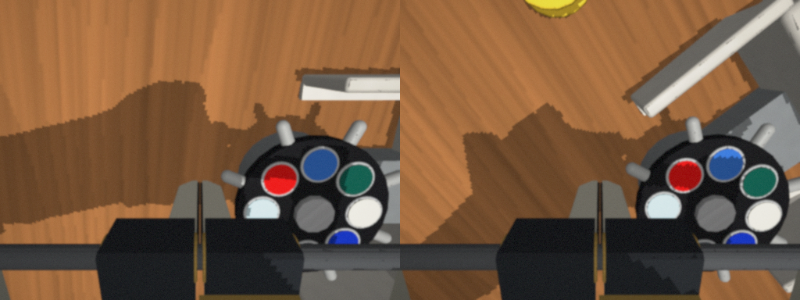

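Picture: before this stroke red sat one click clockwise of the outer gap (280,178). After it, red is at (685,175) in the tool view turned by 40°, so two clicks are done. Two remain.

Run:
```python
import plant
from h import *
stroke(plant,"d3")
a=np.hstack([cv2.imread("pics/d3%s.png"%k) for k in "ab"]); cv2.imwrite("pics/d3.png",cv2.resize(a,(800,300)))
```

```text
14.9083 [ 0.43 -0.09 -1.33]
173 15.325 [-0.57 -0.13 -0.12]
166 15.6917 [-0.37 -2.09  0.73]
159 16.0583 [ 0.08 -2.57  0.57]
152 16.425 [ 0.54 -1.45 -0.08]
146 16.7583 [1.04 0.21 1.45]
140 17.0917 [-0.13  0.31 -0.2 ]
```

View pics/d3.png

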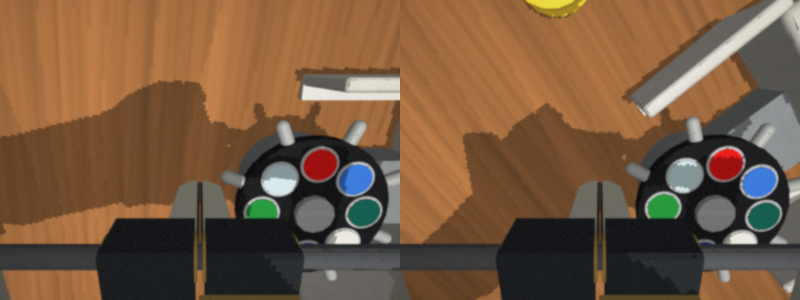

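Left, before the stroke: red at (320,163), at +90°. Right, after it: red is one step further on, three clicks done. One more is needed.

Run:
```python
import plant
from h import *
stroke(plant,"d4")
a=np.hstack([cv2.imread("pics/d4%s.png"%k) for k in "ab"]); cv2.imwrite("pics/d4.png",cv2.resize(a,(800,300)))
plant.move_l(*pose(140,0.10,Z0),speed=0.06)
plant.move_l(*pose(150,0.12,0.2),speed=0.12)
plant.movep(np.array([0.40,-0.30,0.25]),pose(180,.1,.1)[1])
o=plant.get_obs();print(o["time_s"],o["tcp_pos"])
c=plant.capture("top");f=c["frame"][:,:,::-1];cv2.imwrite("pics/e_top.png",f)
s=plant.capture("scene");g=s["frame"][:,:,::-1]
a=np.hstack([cv2.resize(f[100:250,190:300],(440,600),interpolation=cv2.INTER_CUBIC),cv2.resize(g[165:300,205:295],(360,540)).copy() if 0 else cv2.resize(g[165:300,215:325],(360,600))])
cv2.imwrite("pics/e.png",a)
```

```text
19.3583 [ 0.2  -0.68  0.55]
173 19.775 [ 0.29 -0.69  0.69]
166 20.1417 [-0.11 -1.05 -0.32]
159 20.5083 [-0.41 -2.34  0.59]
152 20.875 [-0.06 -0.45 -0.47]
146 21.2083 [ 1.42  0.1  -1.19]
140 21.5417 [-0.13  0.03 -0.05]
25.2667 [ 0.40068422 -0.29877334  0.24978277]
```

View pics/e.png

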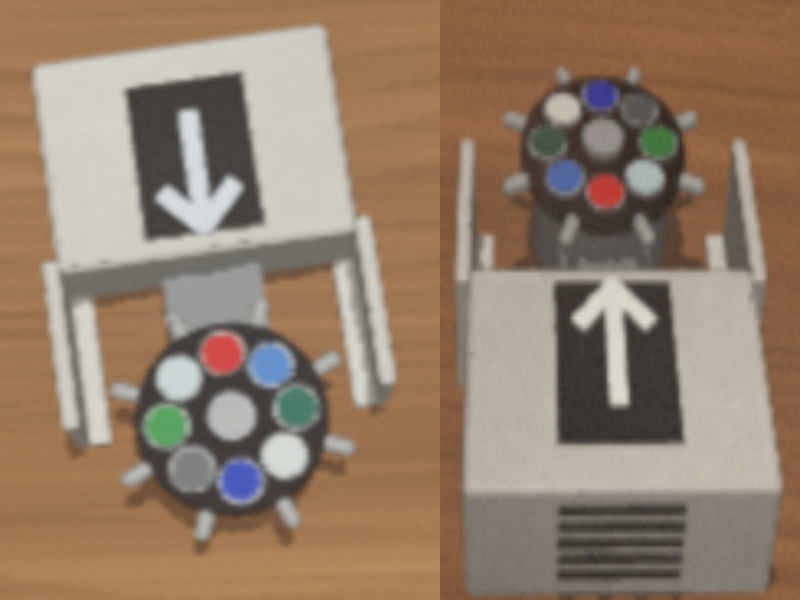

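View pics/e_top.png

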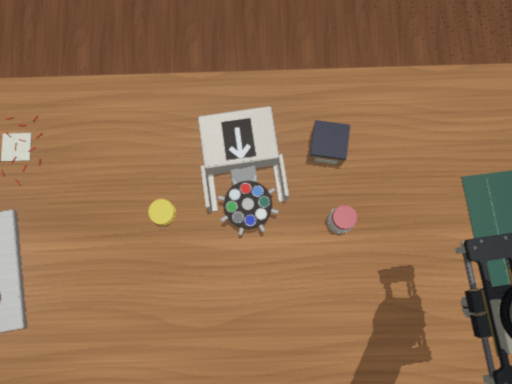

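Red now sits at the arrow: crop (222,353), exactly where the dark blue filter was at the start. The bystanders have not moved, and the hand is clear.

```bash
python3 -c "
from plant import *
job_done()"
```

```text
the job is handed in; nothing more can be done
```

The red filter is at the white arrow and resting in its click stop, and I have handed the job in. I flicked the wheel four clicks clockwise, one peg per stroke, with the closed fingertips.

- **Force and time:** the push peaked at about 2.6 N, and about 25 s of the 58 s were used.
- **Wheel:** the last top and scene views show red on the arrow's line, exactly where the previous filter sat in its stop at the start. It did not run past.
- **Bystanders and hand:** in the last top view the jar, carton and spool stand where they were at the start. The hand is well away and touching nothing.
- **Measurements:** two cameras agreed on the wheel's centre to about 1 mm, and no check failed or disagreed.

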